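# Sweep the sliced carrot off the board into the prep tray

### The job

The carrot is sliced: with the fingertips, sweep all three thick carrot rounds across the walnut board and off its side edge into the empty steel tray that stands against it. Slide them along the board without picking any up, and leave none propped on the tray's rim. Leave the garlic bulb, the jar, the Dutch oven, the banneton, the spatula and the tray itself where they stand, and finish with the hand clear.

Things in the scene. Friction and masses are not known exactly. Their poses are not given: they have to be found in the camera images.
- board: walnut cutting board, a rigid slab 460 (its x) x 560 (its y) x 45 mm high, lying fixed on the counter, turned by up to about 9 degrees. Origin at the centre of its underside, x along its 460 mm side (roughly away from the robot), y along its 560 mm side, z up; its top is at z = 45 mm, its side edges at y = +280 and -280 mm. The work lies on the half nearer the robot (x below 0); the half beyond carries the Dutch oven and the banneton
- carrot_a: raw carrot round, an orange disc 42 mm across and 16 mm thick, about 20 g, loose, lying flat on the board at the start. Origin at its centre, z along the disc's axis
- carrot_b: carrot round, 39 mm across and 16 mm thick, loose, lying flat on the board at the start. Origin at its centre
- carrot_c: carrot round, 36 mm across and 16 mm thick, loose, lying flat on the board at the start. Origin at its centre
- tray: empty open steel prep tray, 265 (its x) x 162 (its y) x 38 mm high, loose, 0.55 kg, standing on the counter with its long side against the board's left or right side edge (2 mm gap, parallel to it; a flat kitchen scale stands at the other side), so its rim lies 7 mm below the board's top. Flat rim flange 9 mm wide all round; inside it measures 243 x 140 mm and is 36 mm deep. Origin at the centre of its underside, z up
- garlic: whole garlic bulb, off-white, 56 mm across, 68 mm high with its stem, loose, standing on the board among the carrot rounds. Origin at the centre of its underside
- jar: empty glass preserving jar with clipped lid, 88 mm across the steel clips, 90 mm high, loose, standing near the middle of the board. Origin at the centre of its underside
- oven: blue enamel Dutch oven with its lid on, pot 204 mm across, 146 mm high with the knob, 260 mm over its two side handles (along its y), loose, 3.4 kg, standing on the half of the board farther from the robot. Origin at the centre of its underside
- banneton: round cane proving basket lying upside down, 210 mm across, 83 mm high, loose, standing beside the Dutch oven on the far half of the board. Origin at the centre of its underside
- spatula: silicone spatula, 280 mm long (along its y), blade 50 mm wide, 13 mm high, lying loose on the counter along the board's edge nearest the robot. Origin at the middle of its length, on its underside
Things that resemble listed ones, but are neither listed nor needed, are in the scene too. What is shaped like the carrot_c but green or turquoise is not meant.

How it is judged (in metres and radians):
At the end, for the whole second after the job is handed in: All three carrot rounds at rest inside the tray's walls, centres under 46 mm above its underside (not bridging the rim). Tray level, and tray, garlic, jar, Dutch oven, banneton and spatula upright (as they lay) within 2 cm of where they started (x of carrot_a in the frame of tray between -0.122 and 0.122 m and y of carrot_a in the frame of tray between -0.07 and 0.07 m and z of each of carrot_a, carrot_b, carrot_c in the frame of tray below 0.046 m and linear speed of each of carrot_a, carrot_b, carrot_c below 0.02 m/s and x of carrot_b in the frame of tray between -0.122 and 0.122 m and y of carrot_b in the frame of tray between -0.07 and 0.07 m and x of carrot_c in the frame of tray between -0.122 and 0.122 m and y of carrot_c in the frame of tray between -0.07 and 0.07 m and distance of each of garlic, jar, oven, banneton, spatula, tray from where it was at the start of the episode below 0.02 m and angle between each of garlic, jar, oven, banneton, spatula, tray's own z axis and vertical below 0.15 rad); the robot touches nothing.
It fails at once if a carrot round is lifted off the board instead of slid (its centre more than 28 mm above the board's top) (z of any of carrot_a, carrot_b, carrot_c in the frame of board above 0.073 m).
It fails at once if the tray is pushed more than 2 cm (distance of tray from where it was at the start of the episode above 0.02 m).
It fails at once if the garlic bulb, jar, Dutch oven, banneton or spatula is shifted more than 2 cm or tipped (distance of any of garlic, jar, oven, banneton, spatula from where it was at the start of the episode above 0.02 m or angle between any of garlic, jar, oven, banneton, spatula's own z axis and vertical above 0.3 rad).
It also fails if it takes over 72 s, if anything falls off the work surface, if the arm or the gripper's body presses on something with over 40 N, if the wrist force passes 120 N, or if a joint passes its speed limit or range.

### The arm

A 6-joint arm with a two-finger parallel gripper is mounted at the origin on the work surface. World frame = base frame: x ahead of the robot, y to its left, z up, the work surface at z = 0. Lengths are in mm, angles in rad, forces in N, time in s.
With the tool pointing down it reaches from about 300 to 875 mm from the base axis. Payload 6.4 kg.
Tool frame: the origin (TCP) lies midway between the tips of the shut fingers; the grasp point (between the pads) lies 19 mm behind it; z points along the fingers, x is the direction in which the jaws open and shut, and the axes are right-handed (so a half turn about z gives the same grasp; the last joint's range is limited). The gripper opens to 88 mm and grips with 3 to 60 N. Pads are 18 mm wide; open, the fingers measure 123 mm over their backs; the gripper's body (75 mm by 187 mm) begins 45 mm behind the grasp point.
Start: joints at [-0.206, 0.181, 1.607, -0, 1.354, -0.206], TCP at [575.014, 0.015, 238.714] pointing down, gripper open.
Joint ranges: [-2.99, 2.99], [-0.89, 2.07], [0.3, 2.58], [-1.14, 4.28], [0, 2.63], [-3.12, 3.12]. Speed limits (rad/s): [2.57, 2.57, 3.01, 3.14, 3.14, 3.14].

### API

Orientations are given as a 3x3 rotation matrix whose columns are the frame's x, y, z axes.
In Python, from bench import manip gives the robot as it stands.
- The arm moves only by the tool apply_moves, never from a script. Its argument "moves" is a list of rows, each a list of 7 numbers: the closure, from -1 (fully open) to 1 (shut), then the shift along the world's x, y, z scaled (see below), then the turn, a rotation vector about the world's x, y, z scaled (see below). In form: [[fingers, dx, dy, dz, ax, ay, az], ...]. A call has 1 to 10 rows; each row shifts and turns the pose as measured when the row begins; what a row does not reach is not made up. The controller multiplies each number of a shift by 0.04 m and each number of a turn by 6 degrees. A row lasts 1/12 s, in which the tool goes at most 41.7 mm and 7.16 degrees, less where a joint would pass 70% of its speed; a pose out of reach is approached as far as the arm can. A call with a number of a shift or a turn outside -1 to 1 is refused whole. A call with a gripper value outside its range is refused whole. The fingers move at their own pace and stop on an object; the grip force is fixed at half the most. Time passes only in rows, so rows that do not move let the fingers close. It gives the time, the measured TCP pose, the force and the opening at its end, in the units of the state.
- manip.read_state(): the state, without advancing time (a new reading comes with each control period).
- manip.get_image(name): name is "scene" or "side" or "wrist"; returns a dict with "image" (480x640x3 uint8, blue, green, red), "depth" (480x640 float32, mm along the optical axis (not along the pixel's ray), 0 where there is no reading), "vertical_fov" (degrees; the focal length in pixels is half the picture's height over the tangent of half this angle, whatever the lens; pixels are square), "cx", "cy" (the principal point, pixels), "T" (4x4, takes a point from camera to world coordinates). Camera axes: x right, y up, looking along -z (the intrinsics and any distortion apply to the point x, -y, -z); pixel columns grow to the right and rows downward; lengths in mm; the calibration is good to about 2 mm. A picture is of the moment at which its call begins.
- manip.close_job(): hands the job in, once; it reports no verdict.
The state is a dict: "time_s": time; "qpos": joint angles; "joint_vel": joint speeds; "joint_torque": joint torques, N m; "eef_pos": TCP position; "tcp_rot": TCP orientation; "wrist_force": force on the tool from outside, world axes, zero at the start; "ft_torque": the same for the moment, N m; "grip_width": finger opening in mm.
Only numpy, scipy, OpenCV 4.12 (cv2) and the standard library are available. Lean on these libraries where they do the work, as an engineer would, in place of code of your own. Each camera call takes 0.05 s, during which the arm holds its last target. There are 200 camera calls.

## Working session

There is one attempt and no reset: what is moved stays moved. The work goes in short steps, Python scripts to look and compute and a tool call to move; the robot and the scene stay as the last step left them, time stands still between calls to the robot, and variables do not carry over. Pictures are saved under pics/ and viewed, about 8 in all and at most 12, crops included, and the job is handed in when it is done.

Besides the shell and the picture viewer there is one more tool, called after "Call:" as a command line: name --pt "numbers of a row" for each row, then --argument value for the rest. apply_moves: Moves the arm, as the interface text tells. Its arguments: {"type":"object","properties":{"moves":{"type":"array"}},"required":["moves"]}

```bash
mkdir -p pics; ls
cat > h.py <<'E'
from bench import manip
import numpy as np, cv2
def grab(n):
    d=manip.get_image(n); cv2.imwrite(f'pics/{n}_{manip.read_state()["time_s"]:.2f}.png',d['image']); return d
def cloud(d):
    f=240/np.tan(np.radians(d['vertical_fov']/2)); v,u=np.mgrid[0:480,0:640]; z=d['depth']
    P=np.stack([(u-d['cx'])/f*z,-(v-d['cy'])/f*z,-z,np.ones_like(z)],-1)@np.array(d['T']).T
    P=P[...,:3]; P[z==0]=np.nan; return P
E
python3 - <<'E'
from h import *
for n in ['scene','side','wrist']:
    d=grab(n); print(n,{k:d[k] for k in d if k not in('image','depth')}); np.savez(f'{n}.npz',P=cloud(d),im=d['image'])
print(manip.read_state())
E
ls pics
```

```text
pics
scene {'vertical_fov': 48.81136867696089, 'cx': 321.8068502754044, 'cy': 236.391711618187, 'T': array([[ 3.77857831e-01, -7.76588499e-01,  5.04116816e-01,
         1.06901345e+03],
       [ 9.25735738e-01,  3.25942411e-01, -1.91767795e-01,
        -2.05675749e+02],
       [-1.53883869e-02,  5.39139915e-01,  8.42075620e-01,
         9.66970471e+02],
       [ 0.00000000e+00,  0.00000000e+00,  0.00000000e+00,
         1.00000000e+00]])}
side {'vertical_fov': 57.76956571123877, 'cx': 318.1747303154331, 'cy': 245.23990082901648, 'T': array([[-8.85330713e-01,  3.45166656e-01, -3.11527700e-01,
         2.96158208e+02],
       [-4.64897421e-01, -6.45984308e-01,  6.05454095e-01,
         4.97509225e+02],
       [ 7.74055928e-03,  6.80855530e-01,  7.32376836e-01,
         6.70893905e+02],
       [ 0.00000000e+00,  0.00000000e+00,  0.00000000e+00,
         1.00000000e+00]])}
wrist {'vertical_fov': 60.65254213138389, 'cx': 314.8538146956022, 'cy': 239.95338050857944, 'T': array([[ 9.99997857e-01,  7.80335887e-04,  1.91743816e-03,
         5.74061786e+02],
       [-1.32414345e-03,  9.5308388
[... 387 characters left out ...]
.44164110e-05, -3.38798854e-04, -3.14552912e-03, -9.21023058e-04,
       -2.88890205e-04, -8.94565002e-04]), 'joint_torque': array([ 2.17843895e-03, -4.34232402e+01, -3.42173409e+01,  7.02767819e-02,
        3.56537139e-02, -6.69761539e-05]), 'eef_pos': array([5.74613750e+02, 1.18090112e-01, 2.38048517e+02]), 'tcp_rot': array([[ 9.99999197e-01, -1.44706767e-05, -1.26689334e-03],
       [-1.40976611e-05, -9.99999957e-01,  2.94441735e-04],
       [-1.26689754e-03, -2.94423638e-04, -9.99999154e-01]]), 'wrist_force': array([-0.49778557,  0.10824689,  0.00499163]), 'ft_torque': array([0.05738744, 0.04550428, 0.00561423]), 'grip_width': 88.2045042922385}
scene_0.05.png
side_0.10.png
wrist_0.15.png
```

View pics/scene_0.05.png

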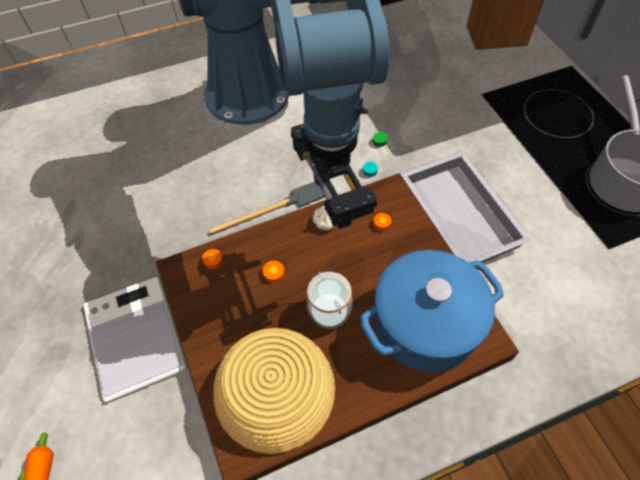

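View pics/side_0.10.png

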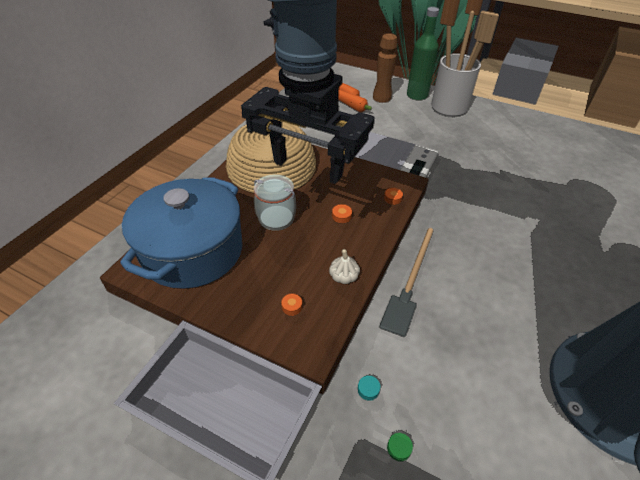

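Orange rounds on the board are at scene pixels (383,221), (273,270), (211,259) and side pixels (291,303), (342,212), (395,194). The lookalikes are a turquoise disc at scene (370,169), a green disc at (381,138), and whole carrots at scene (38,465) and side (350,97). None of those lie on the board. The tray is on the left (+y) side. Next I'll measure everything and take a close crop.

Run:
```python
from h import *
for n in ['side','scene']:
    z=np.load(n+'.npz'); P=z['P']; im=z['im']; hsv=cv2.cvtColor(im,cv2.COLOR_BGR2HSV)
    print(n)
    m=(cv2.inRange(hsv,(3,180,120),(18,255,255))>0)&(P[...,2]>50)&(P[...,2]<75)
    k,l,s,c=cv2.connectedComponentsWithStats(m.astype(np.uint8))
    for i in range(1,k):
        if s[i,4]>40:
            q=P[l==i]; t=q[q[:,2]>np.median(q[:,2])-3]; print('carrot',c[i].round(),s[i,4],((t.min(0)+t.max(0))/2).round(1),np.ptp(t,0).round())
    # board top
    b=(abs(P[...,2]-45)<4)&(im[...,2]<140)&(im[...,2]>im[...,0]+10)
    q=P[b][:,:2].astype(np.float32); q=q[(q[:,0]>200)&(q[:,0]<1000)&(abs(q[:,1])<400)]
    print('board',cv2.minAreaRect(q),len(q))
    # tray rim
    for (nm,pix) in {'side':{'tray corners':[(185,325),(318,384),(124,401),(270,474)],'garlic':[(345,268),(346,254)],'jar':[(274,185)],'ov':[(178,197),(135,260),(163,270)],'spat':[(430,232),(396,320)],'boardcorner':[(107,280),(323,380),(427,180)]},'scene':{'tray':[(406,185),(463,157),(524,240),(468,266)],'garlic':[(322,218)],'jar':[(328,285),(310,300),(350,300)],'spat':[(210,232),(310,193)],'boardc':[(158,260),(404,177),(517,352)],'oven':[(438,290),(370,335)]}}[n].items():
        print(nm,[np.nanmedian(P[v-1:v+2,u-1:u+2].reshape(-1,3),0).round().tolist() for u,v in pix])
    # rim plane / jar / garlic extents by regions
    w=(P[...,2]>58)&(P[...,2]<140)&(P[...,0]<620)&(P[...,1]<300)&(P[...,1]>-250)&~m
    k,l,s,c=cv2.connectedComponentsWithStats(w.astype(np.uint8))
    for i in range(1,k):
        if s[i,4]>60: q=P[l==i]; print('obj',c[i].round(),s[i,4],q.min(0).round(),q.max(0).round())
im=cv2.imread('pics/side_0.10.png')[140:400,100:450]; cv2.imwrite('pics/crop.png',cv2.resize(im,None,fx=2.2,fy=2.2,interpolation=cv2.INTER_CUBIC))
```

```text
side
carrot [394. 194.] 129 [ 483.2 -220.3   60.2] [36. 36.  6.]
carrot [341. 212.] 221 [ 558.2 -116.7   59.4] [40. 42.  5.]
carrot [291. 303.] 263 [534.8 131.5  59.8] [33. 35.  5.]
board ((658.4991455078125, -44.837738037109375), (459.7145690917969, 561.7194213867188), 1.38762366771698) 28865
tray corners [[679.0, 244.0, 37.0], [432.0, 230.0, 36.0], [673.0, 390.0, 37.0], [429.0, 373.0, 38.0]]
garlic [[479.0, 38.0, 84.0], [484.0, 25.0, 104.0]]
jar [[674.0, -48.0, 133.0]]
ov [[761.0, 112.0, 189.0], [852.0, 177.0, 44.0], [722.0, 215.0, 127.0]]
spat [[384.0, -194.0, 12.0], [370.0, 46.0, 8.0]]
boardcorner [[863.0, 237.0, 44.0], [426.0, 224.0, 43.0], [438.0, -322.0, 43.0]]
obj [344. 269.] 652 [458.   1.  58.] [511.  53. 113.]
obj [614. 368.] 3524 [  2. -38.  58.] [ 87.  89. 140.]
scene
carrot [382. 221.] 198 [538.3 130.6  61.4] [35. 35.  7.]
carrot [211. 258.] 278 [ 487.7 -220.6   61.4] [40. 37.  8.]
carrot [273. 271.] 294 [ 561.3 -117.6   61.5] [41. 41.  8.]
board ((661.6505126953125, -44.654022216796875), (460.3531494140625, 560.0007934570312), 1.449149250984192) 36009
tray [[465.0, 226.0, 45.0], [438.0, 386.0, 39.0], [683.0, 388.0, 37.0], [738.0, 193.0, 152.0]]
garlic [[498.0, 13.0, 81.0]]
jar [[669.0, -45.0, 134.0], [681.0, -84.0, 129.0], [700.0, -15.0, 108.0]]
spat [[391.0, -207.0, 8.0], [378.0, 32.0, 10.0]]
boardc [[440.0, -325.0, 42.0], [438.0, 235.0, 40.0], [882.0, 236.0, 44.0]]
oven [[773.0, 107.0, 190.0], [781.0, -15.0, 131.0]]
obj [140.   6.] 812 [-376. -250.   58.] [-351.  -77.  118.]
obj [243.  77.] 2032 [-35. -87.  58.] [ 89.  86. 140.]
obj [322. 219.] 310 [466.  -2.  58.] [515.  36.  97.]
```

View pics/crop.png

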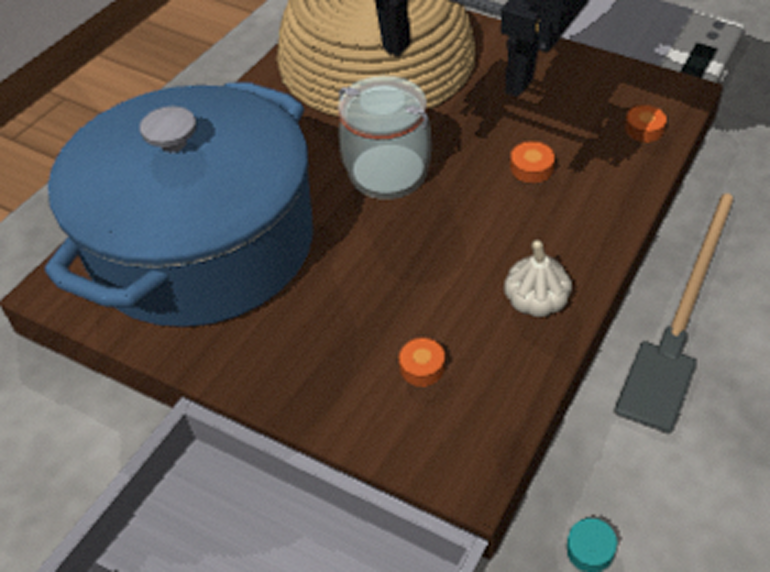

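View pics/wrist_0.15.png

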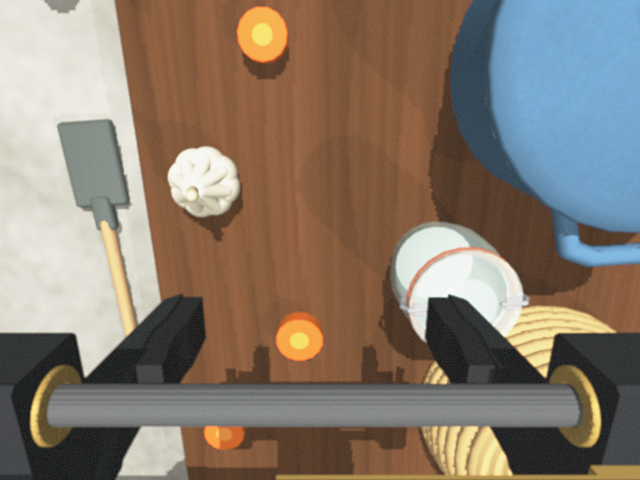

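The crop and wrist view confirm the three orange rounds: (536,131), the smallest and so c, (560,-117) and (485,-220). The tray is at +y, with its edge at y≈232. The passage runs between the garlic (487,25) and the jar (~680,-48). I'll push with shut fingers and the jaw axis along the push direction, which keeps the wide gripper body clear of the jar. c goes first.

Call:
apply_moves --pt "1 -0.036 0.114 -0.1 0 0 0.963" --pt "1 -0.036 0.114 -0.1 0 0 0.963" --pt "1 -0.036 0.114 -0.1 0 0 0.963" --pt "1 -0.036 0.114 -0.1 0 0 0.963" --pt "1 -0.036 0.114 -0.1 0 0 0.963" --pt "1 -0.036 0.114 -0.1 0 0 0.963" --pt "1 -0.036 0.114 -0.1 0 0 0.963" --pt "1 -0.036 0.114 -0.1 0 0 0.963" --pt "1 -0.036 0.114 -0.1 0 0 0.963" --pt "1 -0.036 0.114 -0.1 0 0 0.963"

```text
time_s: 0.98
eef_pos: [558.1, 46.8, 193.8]
tcp_rot: [[0.495, 0.869, -0.005], [0.869, -0.496, -0.002], [-0.004, -0.004, -1.0]]
wrist_force: [-0.4, 0.3, 0.0]
grip_width: 23.6
```

Call:
apply_moves --pt "1 -0.036 0.114 -0.1 0 0 0.963" --pt "1 -0.036 0.114 -0.1 0 0 0.963" --pt "1 -0.036 0.114 -0.1 0 0 0.963" --pt "1 -0.036 0.114 -0.1 0 0 0.963" --pt "1 -0.036 0.114 -0.1 0 0 0.963" --pt "1 -0.036 0.114 -0.1 0 0 0.963" --pt "1 -0.036 0.114 -0.1 0 0 0.963" --pt "1 -0.036 0.114 -0.1 0 0 0.963" --pt "1 0 0 0 0 0 0"

```text
time_s: 1.73
eef_pos: [542.7, 86.1, 156.2]
tcp_rot: [[-0.329, 0.944, -0.01], [0.944, 0.329, -0.006], [-0.003, -0.011, -1.0]]
wrist_force: [-0.2, 1.2, 0.6]
grip_width: 0.5
```

Call:
apply_moves --pt "1 0.06 -0.01 -0.5 0 0.02 0" --pt "1 0.05 -0.01 -0.5 0 0.02 0" --pt "1 0.05 -0.01 -0.5 0 0.02 0" --pt "1 0.05 0 -0.45 0 0.02 0" --pt "1 0.05 0 -0.3 0 0 0" --pt "1 0 0 -0.2 0 0 0" --pt "1 0 0 0 0 0 0"

```text
time_s: 2.32
eef_pos: [554.8, 84.1, 55.9]
tcp_rot: [[-0.311, 0.95, -0.015], [0.95, 0.311, -0.007], [-0.002, -0.016, -1.0]]
wrist_force: [-0.5, -0.3, -0.0]
grip_width: 0.3
```

Run:
```python
from h import *
s=manip.read_state();print(s['time_s'],s['eef_pos'],s['tcp_rot'].round(3))
a=grab('side')['image'];b=grab('wrist')['image'];cv2.imwrite('pics/c1.png',np.hstack([cv2.resize(a,(400,300)),cv2.resize(b,(400,300))]))
```

```text
2.3167 [554.81951619  84.10259377  55.91649208] [[-0.311  0.95  -0.015]
 [ 0.95   0.311 -0.007]
 [-0.002 -0.016 -1.   ]]
```

View pics/c1.png

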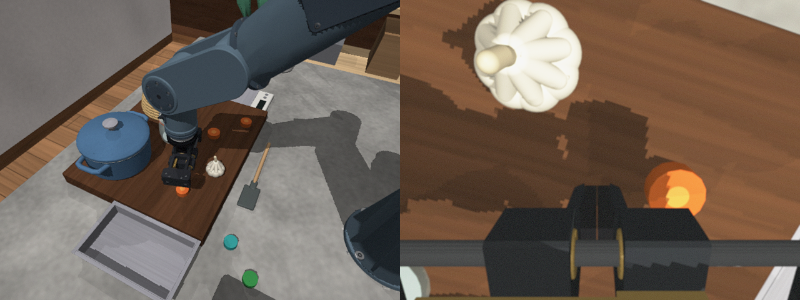

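```bash
cat >> h.py <<'E'
def carrots(n,zmin=30):
    d=grab(n); P=cloud(d); hsv=cv2.cvtColor(d['image'],cv2.COLOR_BGR2HSV)
    m=(cv2.inRange(hsv,(3,150,90),(24,255,255))>0)&(P[...,2]>zmin)&(P[...,2]<75)
    s=manip.read_state(); p=s['eef_pos']; R=s['tcp_rot']
    k,l,st,c=cv2.connectedComponentsWithStats(m.astype(np.uint8))
    for i in range(1,k):
        if st[i,4]>50:
            q=P[l==i]; t=q[q[:,2]>np.percentile(q[:,2],70)-3][:,:2]; ctr=(t.min(0)+t.max(0))/2; e=np.r_[ctr,0]-p
            print(n,c[i].round(),st[i,4],ctr.round(1),np.ptp(t,axis=0).round(),'zmax %.0f'%q[:,2].max(),'along %.1f lateral(tool y) %.1f'%(e@R[:,0],e@(R[:,1]*[1,1,0])))
    print(s['time_s'],p.round(1),R[:2,0].round(3))
E
python3 - <<'E'
from h import *
carrots('wrist');carrots('side');carrots('scene')
E
```

```text
wrist [440. 298.] 6315 [533.3 129.8] [31. 36.] zmax 63 along 50.8 lateral(tool y) -7.9
2.4667 [556.5  84.2  58.4] [-0.312  0.95 ]
side [393. 193.] 165 [ 483.7 -221.2] [37. 37.] zmax 63 along -267.2 lateral(tool y) -164.6
side [342. 211.] 211 [ 558.2 -116.6] [40. 41.] zmax 62 along -191.0 lateral(tool y) -61.2
side [291. 306.] 325 [534.3 133.9] [35. 29.] zmax 63 along 54.4 lateral(tool y) -5.8
2.5167 [556.8  84.2  58.7] [-0.312  0.95 ]
scene [299. 225.] 1708 [481.8 -10.2] [ 98. 197.] zmax 51 along -66.0 lateral(tool y) -100.7
scene [392. 246.] 3811 [588.6 115.1] [168. 232.] zmax 64 along 19.6 lateral(tool y) 39.8
scene [212. 258.] 331 [ 486.8 -220.6] [38. 37.] zmax 66 along -267.6 lateral(tool y) -161.7
scene [232. 257.] 88 [ 492.4 -181.7] [50. 24.] zmax 49 along -232.3 lateral(tool y) -144.3
scene [214. 319.] 6572 [ 586.6 -199.8] [292. 253.] zmax 51 along -278.9 lateral(tool y) -60.4
scene [273. 271.] 398 [ 561.5 -117.6] [42. 40.] zmax 65 along -193.0 lateral(tool y) -58.6
scene [366. 403.] 6616 [806.8 -39.9] [178. 555.] zmax 73 along -195.7 lateral(tool y) 198.7
scene [233. 435.] 108 [ 821.8 -278.9] [68. 34.] zmax 75 along -427.5 lateral(tool y) 138.4
scene [ 35. 463.] 606 [ 741.3 -600.8] [51. 35.] zmax 43 along -708.1 lateral(tool y) -38.5
2.5667 [556.8  84.2  58.9] [-0.312  0.95 ]
```

Call:
apply_moves --pt "1 -0.1 -0.03 -0.15 0 0.1 0" --pt "1 -0.05 -0.0 -0.05 0 0 0" --pt "1 -0.062 0.19 0 0 0 0" --pt "1 -0.062 0.19 0 0 0 0" --pt "1 -0.062 0.19 0 0 0 0"

```text
time_s: 2.98
eef_pos: [544.4, 106.0, 53.0]
tcp_rot: [[-0.31, 0.951, -0.016], [0.951, 0.31, -0.007], [-0.002, -0.018, -1.0]]
wrist_force: [0.6, -0.8, -0.4]
grip_width: 0.6
```

Run:
```python
from h import *
carrots('wrist')
```

```text
wrist [399. 303.] 4817 [527.5 135.3] [24. 37.] zmax 74 along 31.5 lateral(tool y) -6.7
3.0333 [543.7 107.5  52.9] [-0.311  0.951]
```

Call:
apply_moves --pt "1 -0.1 0.28 0 0 0 0" --pt "1 -0.1 0.28 0 0 0 0" --pt "1 -0.1 0.28 0 0 0 0" --pt "1 -0.1 0.28 0 0 0 0" --pt "1 -0.1 0.28 0 0 0 0"

```text
time_s: 3.45
eef_pos: [521.8, 169.0, 53.3]
tcp_rot: [[-0.311, 0.95, -0.016], [0.951, 0.311, -0.007], [-0.001, -0.017, -1.0]]
wrist_force: [0.1, -0.4, -0.3]
grip_width: 0.5
```

Run:
```python
from h import *
carrots('wrist');carrots('side')
```

```text
wrist [398. 304.] 4670 [505.4 198.4] [23. 37.] zmax 74 along 31.0 lateral(tool y) -6.0
3.5 [520.8 170.9  53.2] [-0.312  0.95 ]
3.55 [521.3 169.7  53.1] [-0.313  0.95 ]
```

Call:
apply_moves --pt "1 -0.1 0.3 0 0 0 0" --pt "1 -0.1 0.3 0 0 0 0" --pt "1 -0.1 0.3 0 0 0 0" --pt "1 -0.1 0.3 0 0 0 0" --pt "1 -0.1 0.3 0 0 0 0" --pt "1 -0.1 0.3 0 0 0 0" --pt "1 0 0 0 0 0 0"

```text
time_s: 4.13
eef_pos: [495.7, 247.5, 53.3]
tcp_rot: [[-0.314, 0.949, -0.015], [0.95, 0.314, -0.007], [-0.002, -0.017, -1.0]]
wrist_force: [-0.6, -0.6, 0.1]
grip_width: 0.5
```

Run:
```python
from h import *
carrots('wrist',-5);carrots('side',-5)
```

```text
wrist [386. 303.] 3561 [492.  276.6] [29. 40.] zmax 74 along 29.8 lateral(tool y) 5.6
4.1833 [496.  246.7  53.3] [-0.314  0.949]
side [342.  91.] 705 [ 795.  -632.2] [169. 102.] zmax 42 along -927.4 lateral(tool y) 8.4
side [260. 413.] 221 [494.1 302.4] [33. 19.] zmax 20 along 54.5 lateral(tool y) 15.6
4.2333 [496.4 246.   53.3] [-0.313  0.95 ]
```

Call:
apply_moves --pt "1 0 -0.1 0.8 0 0 0" --pt "1 0 -0.2 0.8 0 0 0" --pt "1 0.08 -0.6 0.8 0 0 -0.3" --pt "1 0.15 -0.9 0.2 0 0 -0.3" --pt "1 0.15 -0.9 0 0 0 -0.3" --pt "1 0.15 -0.9 0 0 0 -0.3" --pt "1 0.15 -0.9 0 0 0 -0.3" --pt "1 0.15 -0.9 0 0 0 -0.3" --pt "1 0.15 -0.9 0 0 0 -0.3" --pt "1 0.15 -0.9 0 0 0 -0.3"

```text
time_s: 5.07
eef_pos: [540.3, -54.5, 163.0]
tcp_rot: [[-0.064, 0.998, -0.015], [0.998, 0.064, -0.007], [-0.006, -0.015, -1.0]]
wrist_force: [1.1, 0.4, -0.2]
grip_width: 0.1
```

Call:
apply_moves --pt "1 0.15 -0.8 0 0 0 -0.2" --pt "1 0.15 -0.8 0 0 0 -0.2" --pt "1 0.1 -0.7 0 0 0 -0.1" --pt "1 0.05 -0.3 -0.4 0 0.02 -0.1" --pt "1 0 -0.05 -0.6 0 0.05 0" --pt "1 0 0 -0.6 0 0.05 0" --pt "1 0 0 -0.5 0 0.05 0" --pt "1 0 0 -0.3 0 0 0" --pt "1 0 0 0 0 0 0"

```text
time_s: 5.82
eef_pos: [558.1, -186.1, 66.5]
tcp_rot: [[0.024, 0.999, -0.026], [1.0, -0.024, -0.015], [-0.015, -0.026, -1.0]]
wrist_force: [-0.1, 0.9, 0.2]
grip_width: 0.6
```

Run:
```python
from h import *
carrots('wrist');carrots('side',-5)
```

```text
wrist [215. 128.] 8180 [ 484.8 -221.2] [38. 39.] zmax 64 along -35.7 lateral(tool y) -72.8
wrist [478. 301.] 7194 [ 559.2 -118.3] [42. 42.] zmax 63 along 69.0 lateral(tool y) -1.0
5.8667 [ 558.5 -186.2   67.6] [0.024 1.   ]
side [329.  85.] 251 [ 858.8 -656.8] [104.  96.] zmax 35 along -462.1 lateral(tool y) 310.2
side [393. 195.] 272 [ 483.4 -219.6] [38. 40.] zmax 63 along -33.8 lateral(tool y) -75.3
side [341. 213.] 325 [ 557.8 -116.6] [42. 42.] zmax 63 along 70.9 lateral(tool y) -3.4
side [261. 408.] 461 [495.3 295.5] [35. 35.] zmax 21 along 481.3 lateral(tool y) -75.6
5.9167 [ 559.5 -186.4   69. ] [0.023 1.   ]
```

Call:
apply_moves --pt "1 -0.05 0 -0.25 0.07 -0.12 0" --pt "1 -0.02 0 -0.13 0.07 -0.12 0" --pt "1 0 0.2 -0.03 0 0 0" --pt "1 0 0.2 0 0 0 0" --pt "1 0.005 0.2 0 0 0 0" --pt "1 0.007 0.25 0 0 0 0" --pt "1 0.007 0.28 0 0 0 0"

```text
time_s: 6.5
eef_pos: [562.5, -140.6, 60.6]
tcp_rot: [[0.024, 1.0, 0.015], [1.0, -0.024, -0.008], [-0.007, 0.015, -1.0]]
wrist_force: [0.3, -0.1, 0.5]
grip_width: 0.7
```

Run:
```python
from h import *
carrots('wrist')
```

```text
wrist [ 85. 118.] 10969 [ 484.8 -221.1] [38. 39.] zmax 63 along -84.2 lateral(tool y) -75.6
wrist [395. 293.] 6938 [ 553.9 -109.5] [31. 41.] zmax 75 along 29.0 lateral(tool y) -9.0
6.55 [ 562.3 -138.3   60.5] [0.023 1.   ]
```

Call:
apply_moves --pt "1 -0.04 -0.25 0 0 -0.1 0" --pt "1 -0.04 -0.1 -0.15 0.05 -0.05 0" --pt "1 -0.02 0 -0.12 0.02 0 0" --pt "1 0 0 -0.05 0 0 0" --pt "1 0 0 0 0 0 0"

```text
time_s: 6.97
eef_pos: [558.4, -152.0, 47.0]
tcp_rot: [[0.02, 0.999, 0.032], [1.0, -0.02, 0.001], [0.001, 0.032, -0.999]]
wrist_force: [-1.0, -0.3, -0.9]
grip_width: 0.2
```

Run:
```python
from h import *
carrots('wrist')
```

```text
wrist [ 92. 131.] 12695 [ 484.7 -221.2] [38. 39.] zmax 63 along -70.7 lateral(tool y) -72.2
wrist [438. 309.] 6315 [ 554.6 -106.4] [33. 41.] zmax 63 along 45.4 lateral(tool y) -4.7
7.0167 [ 558.4 -152.    47.1] [0.02 1.  ]
```

Call:
apply_moves --pt "1 0 0.15 0.08 0 0.1 0" --pt "1 0 0.2 0.05 0 0.1 0" --pt "1 0.005 0.25 0 0 0 0" --pt "1 0.005 0.28 0 0 0 0" --pt "1 0.005 0.28 0 0 0 0" --pt "1 0.005 0.28 0 0 0 0" --pt "1 0.005 0.28 0 0 0 0"

```text
time_s: 7.6
eef_pos: [559.7, -78.4, 53.1]
tcp_rot: [[0.023, 1.0, 0.01], [1.0, -0.023, 0.0], [0.001, 0.01, -1.0]]
wrist_force: [0.4, -0.5, 0.2]
grip_width: 0.4
```

Run:
```python
from h import *
carrots('wrist')
```

```text
wrist [399. 300.] 4847 [551.1 -43.1] [21. 41.] zmax 75 along 32.9 lateral(tool y) -8.9
7.65 [559.4 -76.3  53. ] [0.022 1.   ]
```

Call:
apply_moves --pt "1 0.005 0.25 0 0 0 0" --pt "1 0.005 0.28 0 0 0 0" --pt "1 0.005 0.28 0 0 0 0" --pt "1 0.005 0.28 0 0 0 0" --pt "1 0.005 0.28 0 0 0 0" --pt "1 0.005 0.28 0 0 0 0" --pt "1 0.005 0.28 0 0 0 0" --pt "1 0.005 0.28 0 0 0 0" --pt "1 0.005 0.28 0 0 0 0" --pt "1 0.005 0.28 0 0 0 0"

```text
time_s: 8.48
eef_pos: [561.2, 46.2, 53.1]
tcp_rot: [[0.021, 1.0, 0.009], [1.0, -0.021, 0.001], [0.001, 0.009, -1.0]]
wrist_force: [0.2, 0.1, -0.7]
grip_width: 0.6
```

Run:
```python
from h import *
carrots('wrist')
```

```text
wrist [406. 303.] 5623 [552.8  81.7] [22. 41.] zmax 75 along 33.2 lateral(tool y) -8.9
8.5333 [561.   48.1  53.1] [0.02 1.  ]
```

Call:
apply_moves --pt "1 0.005 0.28 0 0 0 0" --pt "1 0.005 0.28 0 0 0 0" --pt "1 0.005 0.28 0 0 0 0" --pt "1 0.005 0.28 0 0 0 0" --pt "1 0.005 0.28 0 0 0 0" --pt "1 0.005 0.28 0 0 0 0" --pt "1 0.005 0.28 0 0 0 0" --pt "1 0.005 0.28 0 0 0 0" --pt "1 0.005 0.28 0 0 0 0"

```text
time_s: 9.28
eef_pos: [563.0, 157.3, 53.0]
tcp_rot: [[0.02, 1.0, 0.009], [1.0, -0.02, 0.001], [0.001, 0.009, -1.0]]
wrist_force: [-0.7, -0.7, 0.0]
grip_width: 0.6
```

Call:
apply_moves --pt "1 0.005 0.3 0 0 0 0" --pt "1 0.005 0.3 0 0 0 0" --pt "1 0.005 0.3 0 0 0 0" --pt "1 0.005 0.3 0 0 0 0" --pt "1 0.005 0.3 0 0 0 0" --pt "1 0.005 0.3 0 0 0 0" --pt "1 0.005 0.3 0 0 0 0" --pt "1 0 0 0 0 0 0"

```text
time_s: 9.95
eef_pos: [564.0, 253.5, 52.9]
tcp_rot: [[0.018, 1.0, 0.009], [1.0, -0.018, 0.002], [0.002, 0.009, -1.0]]
wrist_force: [-0.5, 0.5, 0.7]
grip_width: 0.8
```

Run:
```python
from h import *
carrots('wrist',-5);carrots('side',-5)
```

```text
wrist [404. 133.] 5443 [496.1 293.7] [34. 35.] zmax 21 along 39.8 lateral(tool y) -68.7
wrist [382. 289.] 5386 [563.1 282.4] [36. 34.] zmax 75 along 29.7 lateral(tool y) -1.4
10.0 [564.  252.6  52.8] [0.018 1.   ]
side [331.  83.] 246 [ 853.5 -659.7] [102.  77.] zmax 38 along -905.9 lateral(tool y) 306.5
side [226. 382.] 385 [562.3 299.6] [38. 22.] zmax 36 along 47.8 lateral(tool y) -2.5
side [261. 408.] 467 [495.5 294.7] [35. 35.] zmax 20 along 41.7 lateral(tool y) -69.2
10.05 [563.9 251.6  52.7] [0.019 1.   ]
```

Call:
apply_moves --pt "1 0 -0.1 0.8 0 0 0" --pt "1 0 -0.2 0.8 0 0 0" --pt "1 -0.08 -0.6 0.8 0 0 -0.15" --pt "1 -0.15 -0.9 0.2 0 0 -0.15" --pt "1 -0.15 -0.9 0 0 0 -0.15" --pt "1 -0.15 -0.9 0 0 0 -0.15" --pt "1 -0.15 -0.9 0 0 0 -0.15" --pt "1 -0.15 -0.9 0 0 0 -0.15" --pt "1 -0.15 -0.9 0 0 0 -0.15" --pt "1 -0.15 -0.9 0 0 0 -0.15"

```text
time_s: 10.88
eef_pos: [513.8, -48.2, 161.0]
tcp_rot: [[0.144, 0.989, 0.01], [0.99, -0.144, -0.004], [-0.002, 0.01, -1.0]]
wrist_force: [1.0, 0.3, -0.9]
grip_width: 0.6
```

Call:
apply_moves --pt "1 -0.15 -0.9 0 0 0 -0.15" --pt "1 -0.15 -0.9 0 0 0 -0.15" --pt "1 -0.15 -0.9 0 0 0 -0.15" --pt "1 -0.15 -0.9 0 0 0 -0.15" --pt "1 -0.15 -0.7 0 0 0 -0.15" --pt "1 -0.1 -0.4 0 0 0 -0.1" --pt "1 0 0 0 0 0 0"

```text
time_s: 11.47
eef_pos: [471.4, -257.0, 162.6]
tcp_rot: [[0.251, 0.968, 0.01], [0.968, -0.251, -0.011], [-0.008, 0.013, -1.0]]
wrist_force: [0.2, 0.3, 0.1]
grip_width: 0.4
```

Call:
apply_moves --pt "1 0 -0.2 -0.2 0.03 0 0" --pt "1 0 -0.15 -0.5 0.03 0 0" --pt "1 0 -0.05 -0.6 0.02 0 0" --pt "1 0 0 -0.6 0 0 0" --pt "1 0 0 -0.4 0 0 0" --pt "1 0 0 -0.15 0 0 0" --pt "1 0 0 -0.05 0 0 0" --pt "1 0 0 0 0 0 0"

```text
time_s: 12.13
eef_pos: [470.3, -272.9, 57.0]
tcp_rot: [[0.25, 0.968, 0.011], [0.968, -0.25, -0.001], [0.002, 0.011, -1.0]]
wrist_force: [-0.3, 0.3, 0.0]
grip_width: 0.3
```

Run:
```python
from h import *
carrots('wrist');carrots('side',-5)
```

```text
wrist [450. 305.] 5678 [ 483.3 -221.6] [36. 39.] zmax 63 along 52.9 lateral(tool y) -0.5
12.1833 [ 470.5 -273.    57.5] [0.25  0.968]
side [343.  92.] 759 [ 797.2 -633.4] [176. 112.] zmax 42 along -266.6 lateral(tool y) 405.9
side [392. 196.] 259 [ 483.5 -220.4] [38. 40.] zmax 62 along 54.5 lateral(tool y) -1.1
side [222. 391.] 581 [563.8 302. ] [41. 41.] zmax 20 along 580.4 lateral(tool y) -54.3
side [261. 408.] 460 [495.5 294.7] [34. 35.] zmax 20 along 556.3 lateral(tool y) -118.6
12.2333 [ 470.9 -273.6   58.2] [0.25  0.968]
```

Call:
apply_moves --pt "1 0 0 -0.12 0 0 0" --pt "1 0 0 -0.06 0 0 0" --pt "1 0.05 0.194 0 0 0 0" --pt "1 0.05 0.194 0 0 0 0" --pt "1 0.05 0.194 0 0 0 0" --pt "1 0.06 0.232 0 0 0 0" --pt "1 0.07 0.271 0 0 0 0"

```text
time_s: 12.82
eef_pos: [485.6, -229.8, 54.9]
tcp_rot: [[0.252, 0.968, 0.02], [0.968, -0.252, -0.009], [-0.004, 0.021, -1.0]]
wrist_force: [0.8, -0.1, -0.2]
grip_width: 0.4
```

Run:
```python
from h import *
carrots('wrist')
```

```text
wrist [402. 299.] 6051 [ 486.2 -195.6] [29. 37.] zmax 74 along 31.1 lateral(tool y) -7.6
12.8667 [ 485.7 -227.5   54.7] [0.251 0.968]
```

Call:
apply_moves --pt "1 0.06 0.271 -0.02 0 0 0" --pt "1 0.06 0.271 -0.02 0 0 0" --pt "1 0.065 0.271 0 0 0 0" --pt "1 0.07 0.271 0 0 0 0" --pt "1 0.07 0.271 0 0 0 0" --pt "1 0.07 0.271 0 0 0 0" --pt "1 0.07 0.271 0 0 0 0" --pt "1 0.07 0.271 0 0 0 0" --pt "1 0.07 0.271 0 0 0 0" --pt "1 0.07 0.271 0 0 0 0"

```text
time_s: 13.7
eef_pos: [515.5, -107.1, 53.3]
tcp_rot: [[0.25, 0.968, 0.02], [0.968, -0.25, -0.008], [-0.003, 0.021, -1.0]]
wrist_force: [0.1, -0.2, -0.6]
grip_width: 0.5
```

Run:
```python
from h import *
carrots('wrist')
```

```text
wrist [402. 301.] 5801 [515.6 -72.9] [27. 36.] zmax 75 along 31.4 lateral(tool y) -8.0
13.75 [ 515.6 -105.3   53.2] [0.249 0.969]
```

Call:
apply_moves --pt "1 0.07 0.271 0 0 0 -0.05" --pt "1 0.07 0.271 0 0 0 -0.05" --pt "1 0.075 0.271 0 0 0 -0.05" --pt "1 0.075 0.271 0 0 0 -0.05" --pt "1 0.075 0.271 0 0 0 0" --pt "1 0.075 0.271 0 0 0 0"

```text
time_s: 14.25
eef_pos: [534.3, -36.6, 53.2]
tcp_rot: [[0.27, 0.963, 0.019], [0.963, -0.27, -0.008], [-0.003, 0.021, -1.0]]
wrist_force: [-0.4, 0.1, 1.6]
grip_width: 0.2
```

Run:
```python
from h import *
carrots('wrist');carrots('side')
```

```text
wrist [402. 301.] 5799 [535.3  -2.5] [28. 36.] zmax 75 along 31.5 lateral(tool y) -8.0
14.3 [534.5 -34.9  53.2] [0.269 0.963]
side [323. 254.] 257 [5.386e+02 1.000e-01] [32. 38.] zmax 62 along 35.9 lateral(tool y) -5.5
14.35 [534.3 -35.8  53.1] [0.268 0.963]
```

Call:
apply_moves --pt "1 0.078 0.271 0 0 0 0" --pt "1 0.078 0.271 0 0 0 0" --pt "1 0.078 0.271 0 0 0 0" --pt "1 0.078 0.271 0 0 0 0" --pt "1 0.078 0.271 0 0 0 0" --pt "1 0.078 0.271 0 0 0 0" --pt "1 0.078 0.271 0 0 0 0" --pt "1 0.078 0.271 0 0 0 0" --pt "1 0.078 0.271 0 0 0 0" --pt "1 0.078 0.271 0 0 0 0"

```text
time_s: 15.18
eef_pos: [568.0, 82.0, 52.9]
tcp_rot: [[0.27, 0.963, 0.019], [0.963, -0.27, -0.008], [-0.003, 0.02, -1.0]]
wrist_force: [-0.3, 0.7, 0.6]
grip_width: 0.1
```

Run:
```python
from h import *
carrots('wrist');carrots('side')
```

```text
wrist [403. 301.] 5778 [569.2 116.5] [28. 35.] zmax 75 along 31.8 lateral(tool y) -8.2
15.2333 [568.5  83.7  53.1] [0.269 0.963]
side [275. 291.] 344 [573.7 118.8] [34. 40.] zmax 63 along 36.4 lateral(tool y) -4.3
15.2833 [568.2  82.6  53. ] [0.268 0.963]
```

Call:
apply_moves --pt "1 0.078 0.271 0 0 0 0" --pt "1 0.078 0.271 0 0 0 0" --pt "1 0.078 0.271 0 0 0 0" --pt "1 0.078 0.271 0 0 0 0" --pt "1 0.078 0.271 0 0 0 0" --pt "1 0.078 0.271 0 0 0 0" --pt "1 0.078 0.271 0 0 0 0"

```text
time_s: 15.87
eef_pos: [591.5, 163.8, 52.7]
tcp_rot: [[0.271, 0.962, 0.018], [0.963, -0.271, -0.009], [-0.003, 0.02, -1.0]]
wrist_force: [0.3, 0.4, 0.3]
grip_width: 0.9
```

Call:
apply_moves --pt "1 0.078 0.28 0 0 0 0" --pt "1 0.078 0.28 0 0 0 0" --pt "1 0.078 0.28 0 0 0 0" --pt "1 0.078 0.28 0 0 0 0" --pt "1 0.078 0.28 0 0 0 0" --pt "1 0.078 0.28 0 0 0 0" --pt "1 0.078 0.28 0 0 0 0" --pt "1 0 0 0 0 0 0"

```text
time_s: 16.53
eef_pos: [615.8, 254.2, 52.5]
tcp_rot: [[0.268, 0.963, 0.019], [0.963, -0.268, -0.008], [-0.002, 0.02, -1.0]]
wrist_force: [-0.5, -0.2, 0.2]
grip_width: 0.5
```

Run:
```python
from h import *
carrots('wrist',-5);carrots('side',-5)
```

```text
wrist [330.  14.] 2084 [506.4 292. ] [15. 30.] zmax 20 along 8.2 lateral(tool y) -115.5
wrist [387. 148.] 7240 [564.4 301.1] [41. 41.] zmax 20 along 32.6 lateral(tool y) -62.0
wrist [383. 263.] 4983 [612.1 293.8] [37. 19.] zmax 41 along 38.3 lateral(tool y) -14.1
16.5833 [615.5 253.3  52.3] [0.268 0.963]
side [198. 377.] 486 [611.6 299.9] [38. 37.] zmax 20 along 45.0 lateral(tool y) -16.3
side [222. 391.] 581 [564.1 301.9] [42. 41.] zmax 21 along 34.2 lateral(tool y) -62.6
side [261. 408.] 464 [495.2 295.2] [35. 36.] zmax 21 along 9.2 lateral(tool y) -127.1
16.6333 [615.3 252.3  52.2] [0.269 0.963]
```

All three are in the tray. I'll lift clear and check the scene.

Call:
apply_moves --pt "1 -0.05 -0.1 0.7 0 0 0" --pt "1 -0.1 -0.2 0.8 0 0 0" --pt "1 -0.2 -0.3 0.8 0 0 0" --pt "1 -0.3 -0.3 0.8 0 0 0" --pt "1 -0.5 -0.3 0.8 0 0 0" --pt "1 -0.5 0 0.3 0 0 0" --pt "1 0 0 0 0 0 0" --pt "1 0 0 0 0 0 0" --pt "1 0 0 0 0 0 0"

```text
time_s: 17.38
eef_pos: [542.9, 195.6, 223.1]
tcp_rot: [[0.274, 0.962, 0.011], [0.962, -0.274, -0.013], [-0.01, 0.014, -1.0]]
wrist_force: [-0.2, 0.2, 0.2]
grip_width: 0.8
```

Run:
```python
from h import *
carrots('side',-5)
d=grab('side'); P=cloud(d); P0=np.load('side.npz')['P']
w=lambda P,im:None
for n,(x0,x1,y0,y1) in {'garlic':(430,540,-20,80)}.items():
    for Q in(P0,P):
        q=Q[(Q[...,2]>58)&(Q[...,0]>x0)&(Q[...,0]<x1)&(Q[...,1]>y0)&(Q[...,1]<y1)&(Q[...,2]<120)]; print(n,len(q),q.min(0).round(),q.max(0).round())
for u,v in [(185,325),(318,384),(124,401),(270,474)]: print('tray',P0[v,u].round(),P[v,u].round())
a=cv2.imread('pics/side_0.10.png');b=d['image']; c=grab('scene')['image']
cv2.imwrite('pics/fin.png',np.vstack([np.hstack([cv2.resize(a,(400,300)),cv2.resize(b,(400,300))]),np.hstack([cv2.resize(cv2.imread('pics/scene_0.05.png'),(400,300)),cv2.resize(c,(400,300))])]))
```

```text
side [355. 102.] 231 [ 739.5 -588.8] [63. 31.] zmax 42 along -698.0 lateral(tool y) 404.0
side [197. 377.] 487 [612.4 301.1] [38. 39.] zmax 21 along 122.8 lateral(tool y) 37.8
side [222. 391.] 583 [564.1 301.9] [41. 41.] zmax 21 along 110.3 lateral(tool y) -8.8
side [261. 408.] 464 [495.4 295.1] [34. 35.] zmax 20 along 85.0 lateral(tool y) -73.0
17.4333 [543.  195.6 222.6] [0.274 0.962]
garlic 652 [458.   1.  58.] [511.  53. 113.]
garlic 651 [458.   2.  58.] [512.  53. 113.]
tray [678. 244.  39.] [679. 243.  37.]
tray [432. 229.  33.] [432. 229.  33.]
tray [673. 390.  38.] [672. 390.  39.]
tray [429. 373.  35.] [428. 373.  39.]
```

View pics/fin.png

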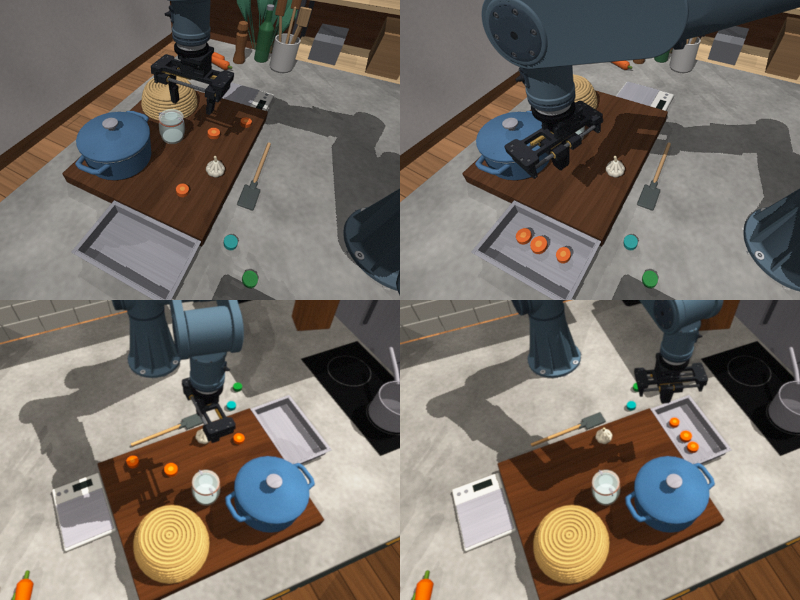

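The picture shows three rounds lying flat in the tray at about (525,236), (540,244) and (564,254). The garlic, jar, oven, banneton, spatula and tray are where they were at the start, and the hand is clear.

```bash
python3 -c "
from bench import manip
print(manip.close_job())"
```

```text
the job is handed in; nothing more can be done
None
```

I swept all three carrot rounds along the board with the shut fingertips and over its left edge into the tray, c first, then a, then b. I handed the job in at about 17.5 s; hand-in reports no verdict.

**Rounds:** the last side-camera check put them at (495,295), (564,302) and (612,301) mm. Their tops were about 20 mm above the counter, so all three lie flat inside the walls and none is on the rim.

**Other things:** the garlic and the tray measured within about 1 mm of their start in position. I checked the jar, oven, banneton and spatula only by comparing before and after pictures, and they looked unmoved.

**Hand:** it stood about 220 mm above the counter, touching nothing.

**What went wrong on the way:**
- While pushing a, the fingertips had drifted up to about 60 mm, almost level with the round's top. I backed off, lowered them and carried on.
- In some mid-push wrist views the finger hid part of the round, so I worked out its centre from the visible edge.

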